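# Fit the operating shaft into the panel switch

## Task

Take the longest of the three shafts out of the rack, groove end down as it stands, and slide it upright into the socket in the middle of the switch on the panel, past the side plunger, until it stands fully home on the socket's floor with the plunger clicked into its groove. Be gentle with the plastic socket: do not ram the shaft down or force it sideways. Let go of the shaft and leave the two other shafts and the loose terminal blocks as they are.

Things in the scene. Friction and masses are not known exactly. Their poses are not given: they have to be found in the camera images.
- shaft: the long operating shaft: plain round steel bar, 18 mm thick, 140 mm long, 0.23 to 0.34 kg, the longest of three standing in the rack. Origin at the centre of its lower end, z up along it. Its nose is rounded (9 mm radius, flat foot 8 mm across, full thickness from 9.5 mm up); a square-sided ring groove (neck 8 mm across, 9 mm wide) is centred 30 mm above the lower end. Hold it by the smooth part above.
- shaft_top (a point): centre of the long shaft's upper end, 140 mm from its lower end
- rack: black plastic rack block fixed to the bench, 160 x 50 x 45 mm, with three upright holes 20 mm across and 30 mm deep, at 0 and +-50 mm along its x axis, one shaft in each (which one where varies). Origin at the centre of its underside, z up. A shaft's lower end stands 15 mm above the bench, so the long one rises 110 mm above the rack.
- switch: grey moulded switch, 90 x 80 x 75 mm, fixed on the panel's back plate; origin at the centre of its underside (4 mm above the bench), z up. In the middle of its top is a square well, 36 x 36 mm, in which stands a white socket with a round upright bore for the shaft, on the switch's z axis. A summed contact force of over 45 N between shaft and socket cracks it (plunger and wall squeezing the shaft make 10 to 25 N of that, so push down with less than 25 N).
- well_top (a point): centre of the well, level with the switch's top face (75 mm above its underside), on the bore's axis. The socket's mouth flares from the 20 mm bore to 30 mm across over its top 6 mm; its solid floor is 48 mm below the mouth. The socket's height differs from switch to switch and is not measured: the mouth is 2 to 22 mm, so the floor 50 to 70 mm, below this point. Find the floor by feel.
- plunger (a joint): sprung plunger with a round tip, entering the bore from the switch's -x side (brass barrel), 30 mm above the floor. Value: m pushed back; 0 if the bore is empty or it is in the groove, 0.002 to 0.0045 on the full shaft. Going down, the nose meets it 18 mm below the mouth and takes 5 to 12 N; sliding then takes 1 to 6 N; in the last 3 mm it snaps into the groove and draws the shaft down a little; then the floor stops it, the force rising 5 N/mm or more.
- short_a: short steel shaft, 75 mm long, otherwise like the long one; stands in another hole of the rack; leave it there; origin at the centre of its lower end
- short_b: short steel shaft, 95 mm long, stands in another hole of the rack; leave it there; origin at the centre of its lower end
- blocks_a: loose grey bundle of terminal blocks, 50 x 22 x 44 mm, lying on the back plate; leave it alone; origin at its underside
- blocks_b: second such bundle, lying on the back plate; leave it alone
There are look-alikes about, which are no part of the job. Leave any pink or red look-alike of the shaft alone.

How it is judged:
On the way, in this order (a step that is already met when the one before it is completed fails the run):
1. the long shaft is drawn clear of the rack (height (world z) of shaft above 0.06 m), for 0.1 s.
2. the long shaft is in the bore and holds the plunger back (horizontal distance between shaft and well_top below 0.004 m and z of shaft in the frame of switch below 0.055 m and value of joint plunger above 0.0015 m), for 0.1 s.
At the end, for the whole second after the job is handed in: The long shaft stands upright (within 0.1 rad) and at rest in the socket, its lower end within 4 mm of the bore's axis and less than 30 mm above the switch's underside, with the plunger sprung into its groove (pushed back by less than 1 mm, which it is only within about 1 mm of the floor) (z of shaft in the frame of switch below 0.03 m and horizontal distance between shaft and well_top below 0.004 m and angle between shaft's own z axis and vertical below 0.1 rad and value of joint plunger below 0.001 m and linear speed of shaft below 0.02 m/s); the robot touches nothing.
It fails at once if the shaft pressed on the switch with more than 45 N in all (contact force between shaft and switch above 45 N).
It fails at once if another shaft was drawn out or a bundle of terminal blocks shifted by more than 30 mm (distance of any of short_a, short_b, blocks_a, blocks_b from where it was at the start of the episode above 0.03 m).
It also fails if it takes over 72 s, if anything falls off the work surface, if the arm or the gripper's body presses on something with over 40 N, if the wrist force passes 120 N, or if a joint passes its speed limit or range.

## Robot

A 6-joint arm with a two-finger parallel gripper is mounted at the origin on the work surface. World frame = base frame: x ahead of the robot, y to its left, z up, the work surface at z = 0. Lengths are in m, angles in rad, forces in N, time in s.
With the tool pointing down it reaches from about 0.3 to 0.775 m from the base axis. Payload 14.6 kg.
Tool frame: the origin (TCP) lies midway between the tips of the shut fingers; the grasp point (between the pads) lies 19 mm behind it (ctrl.grip_depth is the z of the grasp point in the tool frame, in m); z points along the fingers, y is the line along which they close (so a half turn about z gives the same grasp; the last joint's range is limited). The gripper opens to 94 mm and grips with 3 to 60 N. Pads are 16 mm wide; open, the fingers measure 119 mm over their backs; the gripper's body (75 mm by 177 mm) begins 78 mm behind the grasp point.
Start: joints at [1.044, 0.3, 1.521, -0, 1.321, -0.067], TCP at [0.244, 0.493, 0.205] pointing down, gripper open.
Joint ranges: [-3.03, 3.03], [-0.79, 2.21], [0.23, 2.52], [-1.04, 4.18], [0, 3.07], [-2.55, 2.55]. Speed limits (rad/s): [2.22, 2.22, 2.57, 3.14, 3.14, 3.14].

## Interface

Orientations are given as [roll, pitch, yaw] about the fixed x, y, z axes, in that order (R = Rz(yaw) Ry(pitch) Rx(roll)).
In Python, from station import ctrl gives the robot as it stands. The module is installed in compiled form; this text tells all that it offers.
- The arm moves only by the tool carry_out, never from a script. Its argument "commands" is a list of rows, each a list of 3 entries, a list of its own where there are three numbers: the closure, from 0 (fully open) to 1 (shut), then the shift along the tool's x, y, z in mm, then the turn, a rotation vector about the tool's x, y, z in rad. In form: [[gripper, [tx, ty, tz], [wx, wy, wz]], ...]. A call has 1 to 10 rows; each row shifts and turns the commanded pose from where the row before left it, along the tool's axes as they then stand; what a row does not reach is not made up. A row lasts 1/8 s, in which the tool goes at most 62.5 mm and 10.7 degrees, less where a joint would pass 70% of its speed; a pose out of reach is approached as far as the arm can. A call with a gripper value outside its range is refused whole. The fingers move at their own pace and stop on an object; "squeeze" is the grip in N (left out, the last holds). Time passes only in rows, so rows that do not move let the fingers close. It gives the time, the measured TCP pose, the force, the opening and the grip force at its end, in the units of the state.
- ctrl.get_obs(): the state, without advancing time (a new reading comes with each control period).
- ctrl.camera(name): name is "scene" or "top"; returns a dict with "img" (480x640x3 uint8, blue, green, red), "camera_matrix" (3x3 intrinsics, pixels), "k1" (the pictures are not rectified: a ray, as slopes to the right and down, at radius r is drawn at 1 + k1 r^2 times it, then the intrinsics apply), "rvec" (rotation vector, rad) and "tvec" (3), from world to camera coordinates, as OpenCV has them. Camera axes: x right, y down, z forward; pixel columns grow to the right and rows downward; lengths in m; the calibration is good to about 2 mm. A picture is of the moment at which its call begins. There is no depth.
- ctrl.hand_in(): hands the job in; it is judged then, once.
Trained networks look in the newest picture that a camera, given by its name, has taken for a name from the list of things; names that differ only in an ending like _2 or _b are one class to them, and where a whole thing is asked for, a point or a joint stands for the part that bears it (a point fixed in the world has none). Each returns a list of dicts, best first, with "score" (0 to 1); they miss things now and then, are a little off and sometimes report something else, mostly with a low value. They report only what shows in the picture. A call takes as long as a camera call. They do not tell look-alikes from the thing itself.
- ctrl.outline_of(thing, camera): "region" (480x640 bool, what is visible of it).
- ctrl.place_of(thing, camera): "at" ([x, y, z] in m, in world coordinates, good to about 4 mm: a listed point, or the origin of a listed thing).
The state is a dict: "time_s": time; "qpos": joint angles; "joint_vel": joint speeds; "tau": joint torques, N m; "ee_pos": TCP position; "eef_rot": TCP orientation; "force": force on the tool from outside, world axes, zero at the start; "moment": the same for the moment, N m; "grip_width": finger opening in m; "grip_force": force on a finger pad.
Only numpy, scipy, OpenCV 4.12 (cv2) and the standard library are available. Lean on these libraries where they do the work, as an engineer would, in place of code of your own. Each camera call takes 0.05 s, during which the arm holds its last target. There are 200 camera calls.

## Working session

There is one attempt and no reset: what is moved stays moved. The work goes in short steps, Python scripts to look and compute and a tool call to move; the robot and the scene stay as the last step left them, time stands still between calls to the robot, and variables do not carry over. Pictures are saved under pics/ and viewed, at most 10 in all, crops included, and the job is handed in when it is done.

Besides the shell and the picture viewer there is one more tool, called after ">>>" as name([rows], argument=value, ...), one row to a line, values as JSON. carry_out: Moves the arm, as the interface text tells. Its arguments: {"type":"object","properties":{"commands":{"type":"array","items":{"type":"array"}},"squeeze":{"type":"number"}},"required":["commands"]}

```bash
mkdir -p pics
python3 - <<'E'
from station import ctrl
import cv2
o=ctrl.get_obs(); print({k:o[k] for k in ('time_s','ee_pos','eef_rot','force','grip_width')},ctrl.grip_depth)
for c in ('scene','top'):
    d=ctrl.camera(c); cv2.imwrite(f'pics/{c}0.png',d['img'])
    print(c,d['camera_matrix'].tolist(),d['k1'],d['rvec'],d['tvec'])
    for t in ('shaft','shaft_top','rack','switch','well_top','short_a','blocks_a'):
        print(t,[(round(float(r['score']),2),[round(float(v),4) for v in r['at']]) for r in ctrl.place_of(t,c)])
E
```

```text
{'time_s': 0.0, 'ee_pos': array([0.24393394, 0.49266324, 0.20491201]), 'eef_rot': array([-3.14050963e+00, -8.84792095e-05,  2.68181503e+00]), 'force': array([-0.06142118, -0.42048293, -0.2521147 ]), 'grip_width': 0.09373914055005855} -0.0188
scene [[496.3661521005543, 0.0, 324.7709186318205], [0.0, 496.3661521005543, 233.92736306347285], [0.0, 0.0, 1.0]] -0.02575148965891222 [ 2.23080735  0.51503818 -0.25690963] [-0.50439733 -0.09930944  1.22478338]
shaft [(0.98, [0.5353, -0.385, -0.0045]), (0.9, [0.5214, -0.3116, 0.0172]), (0.79, [0.483, -0.2401, 0.0008]), (0.57, [0.6031, -0.388, 0.0002])]
shaft_top [(0.87, [0.4837, -0.236, 0.1442]), (0.7, [0.5244, -0.3125, 0.1582]), (0.69, [0.6053, -0.3844, 0.1374]), (0.62, [0.5397, -0.3892, 0.1374])]
rack [(0.89, [0.5216, -0.3129, 0.0002])]
switch [(0.79, [0.5476, 0.1761, 0.0012])]
well_top [(0.62, [0.5499, 0.1754, 0.0847]), (0.28, [0.5231, -0.3093, 0.0139])]
short_a [(0.91, [0.5721, -0.3109, 0.0134]), (0.64, [0.4735, -0.3133, 0.0189])]
blocks_a [(0.75, [0.6364, 0.1213, 0.0022]), (0.75, [0.4952, 0.0164, 0.0035]), (0.59, [0.5494, 0.1762, 0.0818])]
top [[598.7388923179371, 0.0, 312.21136859247287], [0.0, 598.7388923179371, 249.6381296217514], [0.0, 0.0, 1.0]] -0.003860116819758959 [ 2.13619641 -2.18331837  0.17934038] [-0.04832296  0.56819865  1.26902718]
shaft [(0.7, [0.4782, -0.2393, -0.0003]), (0.63, [0.6022, -0.3913, -0.002]), (0.57, [0.5238, -0.3139, 0.0169]), (0.49, [0.5358, -0.384, -0.0008])]
shaft_top [(0.69, [0.6044, -0.3862, 0.139]), (0.67, [0.52, -0.3186, 0.1562]), (0.63, [0.4828, -0.2378, 0.1406]), (0.58, [0.54, -0.3869, 0.1375])]
rack [(0.6, [0.5228, -0.3178, 0.0013])]
switch [(0.65, [0.5509, 0.1763, 0.0003])]
well_top [(0.77, [0.5506, 0.1771, 0.0766])]
short_a [(0.62, [0.4721, -0.315, 0.0163]), (0.48, [0.577, -0.3102, 0.0169])]
blocks_a [(0.74, [0.4999, 0.0117, 0.0019]), (0.62, [0.5268, -0.3127, 0.0162]), (0.52, [0.6354, 0.1232, 0.0054])]
```

View pics/scene0.png

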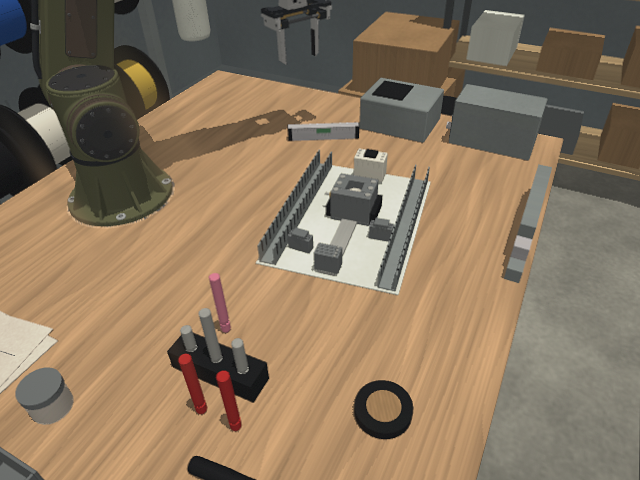

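View pics/top0.png

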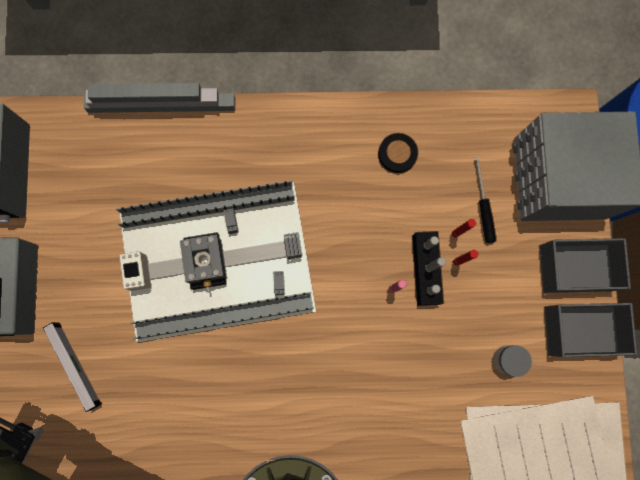

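The candidates for the shaft are the grey middle shaft in the rack (scene ~(208,335), top ~(437,263)), the pink one (scene (219,300)) and two red ones (scene (193,385) and (229,400)). The grey one fits: it stands in the rack and is the tallest of the three there. The switch's well is at top (203,260), with the brass barrel at (208,290), on the robot's side. I'll refine the positions and check a crop.

```bash
cat > h.py <<'E'
from station import ctrl
import cv2, numpy as np
from scipy.optimize import minimize
def proj(d,P):
    P=np.atleast_2d(P).astype(float)
    R=cv2.Rodrigues(np.array(d['rvec'],float))[0]
    c=P@R.T+np.array(d['tvec'],float).ravel(); s=c[:,:2]/c[:,2:]
    s=s*(1+d['k1']*(s**2).sum(1,keepdims=True)); K=np.array(d['camera_matrix'])
    return s*[K[0,0],K[1,1]]+K[:2,2]
def cyl(x,y,z0,z1,r=.009):
    a=np.linspace(0,2*np.pi,24,endpoint=False)
    return np.array([[x+r*np.cos(t),y+r*np.sin(t),z] for t in a for z in (z0,z1)])
def hullmask(d,P,shape=(480,640)):
    h=cv2.convexHull(np.float32(proj(d,P)))
    m=np.zeros(shape,np.uint8); cv2.fillPoly(m,[np.int32(np.round(h*16))],1,shift=4); return m>0
E
python3 - <<'E'
from h import *
D={c:ctrl.camera(c) for c in('scene','top')}
M={}
for c,d in D.items():
    p=proj(d,[.522,-.314,.13])[0]
    for r in ctrl.outline_of('shaft',c):
        g=r['region']; 
        if g[int(p[1]),int(p[0])]: M[c]=g; print(c,r['score'],g.sum()); break
def cost(v,cs):
    s=0
    for c in cs:
        h=hullmask(D[c],cyl(v[0],v[1],.045,.155)); s+=1-(h&M[c]).sum()/(h|M[c]).sum()
    return s
for cs in (['scene'],['top'],list(M)):
    if not all(c in M for c in cs): continue
    b=min(((cost((x,y),cs),round(x,4),round(y,4)) for x in np.arange(.510,.536,.001) for y in np.arange(-.326,-.300,.001)))
    print(cs,b)
ims=[]
for c,P,n in(('scene',[.522,-.314,.1],60),('top',[.522,-.314,.1],60),('scene',[.55,.176,.079],45),('top',[.55,.176,.079],45)):
    u,v=proj(D[c],P)[0].astype(int); im=D[c]['img'][v-n:v+n,u-n:u+n]; print(c,u-n,v-n)
    ims.append(cv2.resize(im,(300,300),interpolation=cv2.INTER_CUBIC))
cv2.imwrite('pics/crop1.png',np.vstack([np.hstack(ims[:2]),np.hstack(ims[2:])]))
E
```

```text
scene 0.79 602
top 0.72 181
['scene'] (np.float64(0.14306151645207443), np.float64(0.527), np.float64(-0.318))
['top'] (np.float64(0.09045226130653261), np.float64(0.523), np.float64(-0.315))
['scene', 'top'] (np.float64(0.26776273372018056), np.float64(0.524), np.float64(-0.317))
scene 149 273
top 374 204
scene 309 139
top 155 212
```

View pics/crop1.png

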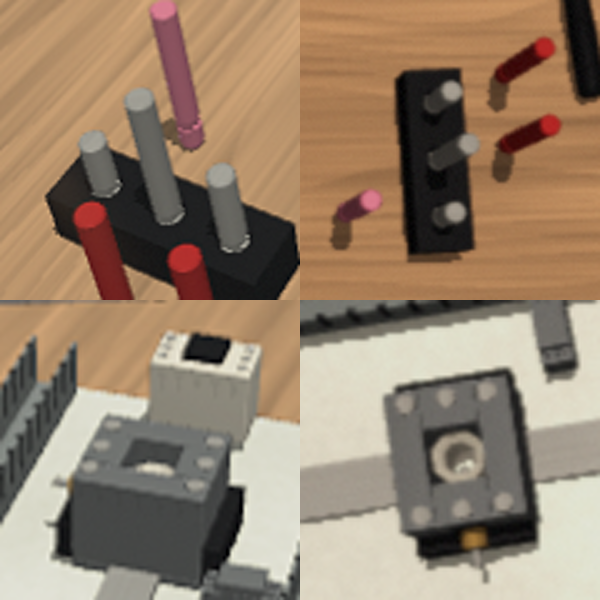

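The crop confirms the long grey shaft: the middle one in the rack, about (0.524,-0.316), not pink or red. First I turn the tool so the fingers close along world y.

>>> carry_out([
  [0.4, [0, 0, -5], [0, 0, -0.153]],
  [0.4, [0, 0, -5], [0, 0, -0.153]],
  [0.4, [0, 0, -5], [0, 0, -0.153]],
], squeeze=40)

```text
time_s: 1.38
ee_pos: [0.2441, 0.4929, 0.2206]
eef_rot: [-3.142, -0.0, -3.137]
force: [-0.2, 0.5, -0.1]
grip_width: 0.0674
grip_force: 0.0
```

>>> carry_out([
  [0.45, [-20, -50, 0], [0, 0, 0]],
  [0.45, [-20, -50, 0], [0, 0, 0]],
  [0.45, [-20, -50, 0], [0, 0, 0]],
  [0.45, [-20, -50, 0], [0, 0, 0]],
  [0.45, [-20, -50, 0], [0, 0, 0]],
  [0.45, [-20, -50, 0], [0, 0, 0]],
  [0.45, [-20, -50, 0], [0, 0, 0]],
  [0.45, [-20, -50, 0], [0, 0, 0]],
  [0.45, [-20, -50, 0], [0, 0, 0]],
  [0.45, [-20, -50, 0], [0, 0, 0]],
])

```text
time_s: 2.62
ee_pos: [0.4441, -0.0091, 0.2207]
eef_rot: [-3.142, 0.001, 3.141]
force: [1.2, 1.8, 0.0]
grip_width: 0.0516
grip_force: 0.0
```

>>> carry_out([
  [0.45, [-14, -52, 0], [0, 0, 0]],
  [0.45, [-14, -52, 0], [0, 0, 0]],
  [0.45, [-14, -52, 0], [0, 0, 0]],
  [0.45, [-14, -52, 0], [0, 0, 0]],
  [0.45, [-14, -52, 0], [0, 0, 0]],
  [0.45, [-10, -49, 0], [0, 0, 0]],
  [0.45, [0, 0, 0], [0, 0, 0]],
])

```text
time_s: 3.5
ee_pos: [0.5231, -0.3189, 0.2193]
eef_rot: [3.141, -0.001, 3.138]
force: [0.2, 0.8, -0.1]
grip_width: 0.0516
grip_force: 0.0
```

Run:
```python
from h import *
o=ctrl.get_obs(); print(o['ee_pos'],o['eef_rot'])
ims=[]
for c in('scene','top'):
    d=ctrl.camera(c)
    im=cv2.resize(d['img'],None,fx=4,fy=4,interpolation=cv2.INTER_CUBIC)
    for P,col in(([.524,-.316,.155],(0,255,0)),(o['ee_pos'],(255,0,255))):
        q=(proj(d,P)[0]+.5)*4; cv2.drawMarker(im,tuple(np.int32(q)),col,0,12)
    u,v=(proj(d,[.523,-.317,.17])[0]*4).astype(int); ims.append(im[v-250:v+250,u-200:u+200])
    for t in('shaft_top',): print(c,[(round(float(r['score']),2),np.round(r['at'],4)) for r in ctrl.place_of(t,c)])
cv2.imwrite('pics/c2.png',np.hstack(ims))
```

```text
[ 0.52307194 -0.31891812  0.21933557] [ 3.14113732e+00 -1.10139405e-03  3.13780998e+00]
scene [(0.97, array([ 0.6046, -0.3874,  0.1396])), (0.95, array([ 0.5265, -0.3146,  0.1577])), (0.91, array([ 0.5376, -0.3837,  0.1385])), (0.69, array([ 0.4839, -0.2344,  0.1409]))]
top [(0.56, array([ 0.4829, -0.2391,  0.1406]))]
```

View pics/c2.png

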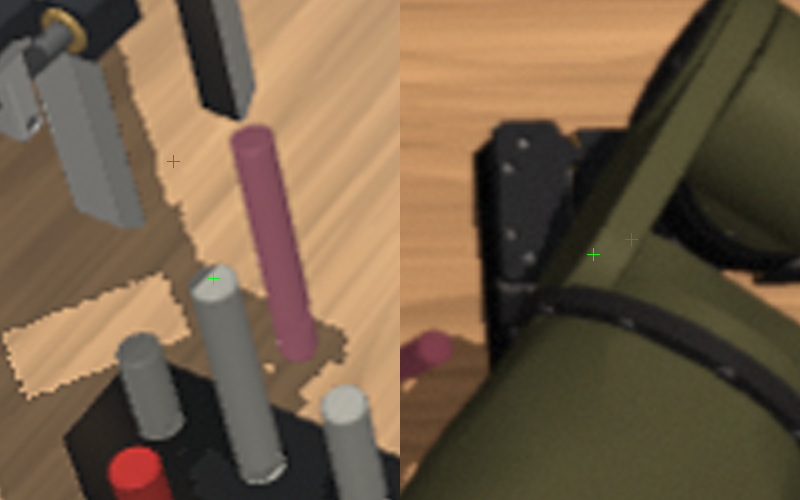

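The finger midpoint at (173,161) and the top of the shaft at (213,280) both match their projected marks. The pose is consistent, so I descend.

>>> carry_out([
  [0.45, [-1.3, 3, 0], [0, 0, 0]],
  [0.45, [0, 0, 18], [0, 0, 0]],
  [0.45, [0, 0, 18], [0, 0, 0]],
  [0.45, [0, 0, 18], [0, 0, 0]],
  [0.45, [0, 0, 18], [0, 0, 0]],
  [0.45, [0, 0, 18], [0, 0, 0]],
  [0.45, [0, 0, 18], [0, 0, 0]],
  [0.45, [0, 0, 0], [0, 0, 0]],
])

```text
time_s: 4.7
ee_pos: [0.5242, -0.313, 0.1108]
eef_rot: [3.14, -0.002, 3.141]
force: [0.4, 0.5, -0.5]
grip_width: 0.052
grip_force: 0.0
```

>>> carry_out([
  [0.65, [0, 0, 0], [0, 0, 0]],
  [0.72, [0, 0, 0], [0, 0, 0]],
  [0.77, [0, 0, 0], [0, 0, 0]],
  [0.8, [0, 0, 0], [0, 0, 0]],
], squeeze=5)

```text
time_s: 5.2
ee_pos: [0.5248, -0.3134, 0.1127]
eef_rot: [-3.141, 0.0, 3.141]
force: [0.7, -0.2, 0.1]
grip_width: 0.0193
grip_force: 0.1
```

>>> carry_out([
  [0.9, [0, 0, 0], [0, 0, 0]],
  [1.0, [0, 0, 0], [0, 0, 0]],
  [1.0, [0, 0, 0], [0, 0, 0]],
], squeeze=8)

```text
time_s: 5.58
ee_pos: [0.5248, -0.3135, 0.1126]
eef_rot: [-3.141, 0.0, 3.141]
force: [0.1, -1.1, 1.0]
grip_width: 0.0181
grip_force: 8.0
```

>>> carry_out([
  [1.0, [0, 0, 0], [0, 0, 0]],
  [1.0, [0, 0, 0], [0, 0, 0]],
  [1.0, [0, 0, -5], [0, 0, 0]],
  [1.0, [0, 0, -10], [0, 0, 0]],
  [1.0, [0, 0, -10], [0, 0, 0]],
], squeeze=45)

```text
time_s: 6.2
ee_pos: [0.5244, -0.3131, 0.1369]
eef_rot: [3.141, -0.001, 3.141]
force: [-0.3, 0.9, -3.0]
grip_width: 0.0173
grip_force: 44.9
```

>>> carry_out([
  [1.0, [0, 0, -12], [0, 0, 0]],
  [1.0, [0, 0, -12], [0, 0, 0]],
  [1.0, [0, 0, -15], [0, 0, 0]],
  [1.0, [0, 0, -15], [0, 0, 0]],
  [1.0, [0, 0, -15], [0, 0, 0]],
  [1.0, [0, 0, 0], [0, 0, 0]],
])

```text
time_s: 6.95
ee_pos: [0.5251, -0.3136, 0.2079]
eef_rot: [-3.14, 0.002, 3.141]
force: [0.4, 0.5, -4.5]
grip_width: 0.0174
grip_force: 44.9
```

>>> carry_out([
  [1.0, [-2.5, 25, 0], [0, 0, 0]],
  [1.0, [-2.5, 45, 0], [0, 0, 0]],
  [1.0, [-2.5, 50, 0], [0, 0, 0]],
  [1.0, [-2.5, 50, 0], [0, 0, 0]],
  [1.0, [-2.5, 50, 0], [0, 0, 0]],
  [1.0, [-2.5, 50, 0], [0, 0, 0]],
  [1.0, [-2.5, 50, 0], [0, 0, 0]],
  [1.0, [-2.5, 50, 0], [0, 0, 0]],
  [1.0, [-2.5, 50, 0], [0, 0, 0]],
  [1.0, [-2.5, 50, 0], [0, 0, 0]],
])

```text
time_s: 8.2
ee_pos: [0.5491, 0.1591, 0.2059]
eef_rot: [-3.142, -0.001, 3.141]
force: [1.0, -0.1, -2.8]
grip_width: 0.0175
grip_force: 44.9
```

>>> carry_out([
  [1.0, [0, 20, 0], [0, 0, 0]],
  [1.0, [0, 0, 0], [0, 0, 0]],
  [1.0, [0, 0, 0], [0, 0, 0]],
])

```text
time_s: 8.57
ee_pos: [0.55, 0.1758, 0.2063]
eef_rot: [-3.141, -0.0, 3.14]
force: [0.0, -0.6, -3.9]
grip_width: 0.0173
grip_force: 44.9
```

Run:
```python
from h import *
o=ctrl.get_obs(); print(o['ee_pos'],o['eef_rot'],o['force'])
ims=[]
W=np.array([.5506,.1765,.079]); p=o['ee_pos'].copy(); p[2]-=.0976
for c in('scene','top'):
    d=ctrl.camera(c)
    for t in('well_top','switch','shaft','shaft_top'): print(c,t,[(round(float(r['score']),2),np.round(r['at'],4)) for r in ctrl.place_of(t,c) if r['at'][1]>0])
    im=cv2.resize(d['img'],None,fx=5,fy=5,interpolation=cv2.INTER_CUBIC)
    for P,col in((W,(0,255,0)),(p,(255,0,255))):
        q=(proj(d,P)[0]+.5)*5; cv2.drawMarker(im,tuple(np.int32(q)),col,0,12)
    u,v=(proj(d,W)[0]*5).astype(int); ims.append(im[v-300:v+200,u-200:u+200])
cv2.imwrite('pics/c3.png',np.hstack(ims))
```

```text
[0.54996375 0.17576101 0.20626792] [-3.14124795e+00 -3.78175229e-04  3.14013420e+00] [ 0.03267916 -0.56637448 -3.94996963]
scene well_top [(0.95, array([0.5507, 0.1789, 0.0848]))]
scene switch [(0.89, array([0.5497, 0.1721, 0.0023]))]
scene shaft [(0.58, array([0.5471, 0.1797, 0.1085]))]
scene shaft_top []
top well_top [(0.86, array([0.5521, 0.1799, 0.0783]))]
top switch [(0.82, array([5.506e-01, 1.747e-01, 3.000e-04]))]
top shaft []
top shaft_top []
```

View pics/c3.png

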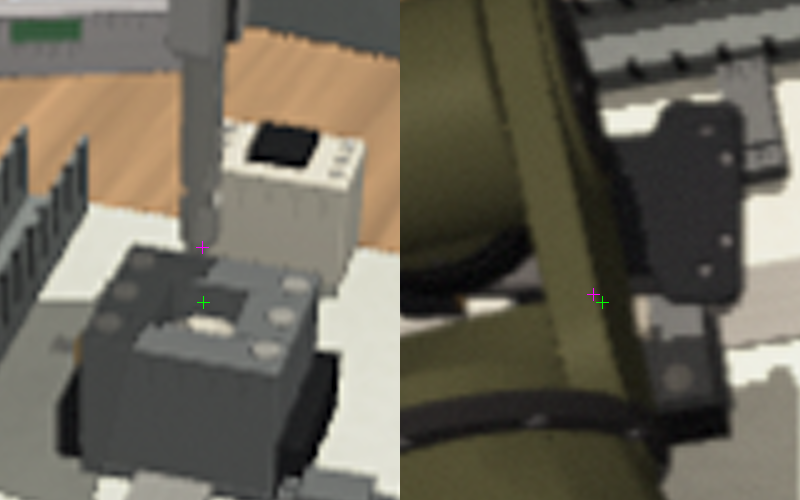

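The nose is at about (201,245), right on its projected mark. The well's dark opening is partly hidden, so I'll fit the top face and well outline to the edges in the first pictures.

```bash
cat > fit.py <<'E'
from h import *
D={}
for c in('scene','top'):
    d=ctrl.camera(c); g=cv2.GaussianBlur(cv2.imread(f'pics/{c}0.png',0),(0,0),.8).astype(np.float32)
    m=cv2.magnitude(cv2.Sobel(g,5,1,0),cv2.Sobel(g,5,0,1)); d['g']=np.minimum(m/60,1.5).astype(np.float32); D[c]=d
def rect(a,b):
    q=np.array([[-a,-b],[a,-b],[a,b],[-a,b]])/2; t=np.linspace(0,1,40)[:,None]
    return np.vstack([q[i]*(1-t)+q[(i+1)%4]*t for i in range(4)])
def pts(v,wh):
    x,y,th=v; R=np.array([[np.cos(th),-np.sin(th)],[np.sin(th),np.cos(th)]])
    q=rect(*wh)@R.T+[x,y]; return np.c_[q,np.full(len(q),.079)]
def cost(v,cs):
    s=0
    for c in cs:
        for wh in((.09,.08),(.036,.036)):
            p=proj(D[c],pts(v,wh)).astype(np.float32)
            s-=cv2.remap(D[c]['g'],p[:,0].copy(),p[:,1].copy(),1).mean()
    return s
res={}
for cs in(['scene'],['top'],['scene','top']):
    b=min((minimize(cost,[x,y,t],args=(cs,),method='Nelder-Mead',options=dict(initial_simplex=[[x,y,t],[x+.003,y,t],[x,y+.003,t],[x,y,t+.05]])) for x in(.546,.55,.554) for y in(.173,.177,.181) for t in(0,.1,-.1)),key=lambda r:r.fun)
    print(cs,np.round(b.x,4),b.fun); res[cs[0]]=b.x
ims=[]
for c in('scene','top'):
    im=cv2.resize(cv2.imread(f'pics/{c}0.png'),None,fx=6,fy=6,interpolation=cv2.INTER_CUBIC)
    for wh in((.09,.08),(.036,.036)):
        for q in (proj(D[c],pts(res['scene'],wh))+.5)*6: cv2.circle(im,tuple(np.int32(q)),1,(0,255,0),-1)
    u,v=(proj(D[c],[.55,.176,.079])[0]*6).astype(int); ims.append(im[v-200:v+200,u-200:u+200])
cv2.imwrite('pics/c4.png',np.hstack(ims))
E
python3 fit.py
```

```text
['scene'] [0.5509 0.1739 0.1666] -2.8160383701324463
['top'] [0.551  0.1769 0.1685] -2.9181854724884033
['scene', 'top'] [0.5511 0.176  0.1448] -5.644999980926514
```

View pics/c4.png

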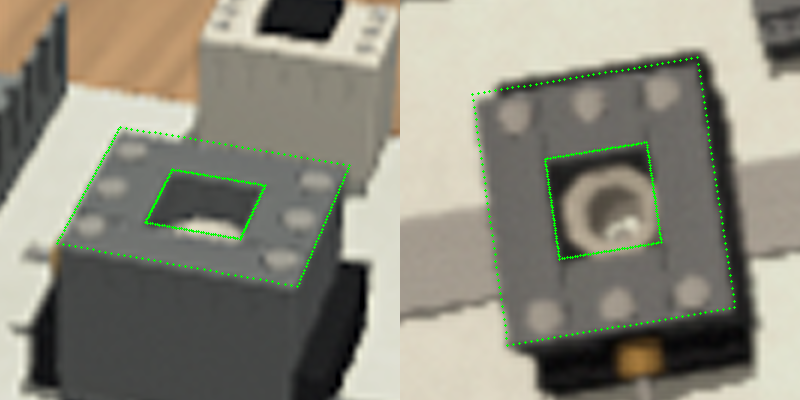

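The fit is good: the overlay matches both views. The scene and top fits also differ at the rack, and taking that difference out gives a bore axis near (0.551, 0.178). I align there and lower the nose to just above the well.

>>> carry_out([
  [1.0, [-1, 2.4, 0], [0, 0, 0]],
  [1.0, [0, 0, 7], [0, 0, 0]],
  [1.0, [0, 0, 7], [0, 0, 0]],
  [1.0, [0, 0, 7], [0, 0, 0]],
  [1.0, [0, 0, 5], [0, 0, 0]],
  [1.0, [0, 0, 0], [0, 0, 0]],
  [1.0, [0, 0, 0], [0, 0, 0]],
])

```text
time_s: 10.05
ee_pos: [0.5512, 0.179, 0.1807]
eef_rot: [3.141, 0.0, 3.141]
force: [0.6, 0.6, -2.9]
grip_width: 0.0177
grip_force: 44.9
```

>>> carry_out([
  [1.0, [0, 0, 1.5], [0, 0, 0]],
  [1.0, [0, 0, 1.5], [0, 0, 0]],
  [1.0, [0, 0, 1.5], [0, 0, 0]],
  [1.0, [0, 0, 0], [0, 0, 0]],
])

```text
time_s: 10.55
ee_pos: [0.5511, 0.179, 0.1758]
eef_rot: [-3.141, -0.0, 3.141]
force: [-0.6, 0.1, -3.7]
grip_width: 0.0172
grip_force: 44.9
```

>>> carry_out([
  [1.0, [0, 0, 1], [0, 0, 0]],
  [1.0, [0, 0, 1], [0, 0, 0]],
  [1.0, [0, 0, 1], [0, 0, 0]],
  [1.0, [0, 0, 0], [0, 0, 0]],
])

```text
time_s: 11.05
ee_pos: [0.5511, 0.179, 0.1728]
eef_rot: [-3.142, -0.0, 3.141]
force: [-0.1, -0.5, -3.9]
grip_width: 0.0175
grip_force: 44.9
```

>>> carry_out([
  [1.0, [0, 0, 1], [0, 0, 0]],
  [1.0, [0, 0, 1], [0, 0, 0]],
  [1.0, [0, 0, 1], [0, 0, 0]],
  [1.0, [0, 0, 0], [0, 0, 0]],
])

```text
time_s: 11.55
ee_pos: [0.5511, 0.179, 0.1698]
eef_rot: [-3.142, -0.0, 3.141]
force: [-0.6, 0.7, -3.2]
grip_width: 0.0176
grip_force: 44.9
```

>>> carry_out([
  [1.0, [0, 0, 1], [0, 0, 0]],
  [1.0, [0, 0, 1], [0, 0, 0]],
  [1.0, [0, 0, 1], [0, 0, 0]],
  [1.0, [0, 0, 0], [0, 0, 0]],
])

```text
time_s: 12.05
ee_pos: [0.5511, 0.179, 0.1669]
eef_rot: [-3.142, -0.0, 3.141]
force: [1.0, 0.2, -3.6]
grip_width: 0.0171
grip_force: 44.9
```

>>> carry_out([
  [1.0, [0, 0, 1], [0, 0, 0]],
  [1.0, [0, 0, 1], [0, 0, 0]],
  [1.0, [0, 0, 1], [0, 0, 0]],
  [1.0, [0, 0, 0], [0, 0, 0]],
])

```text
time_s: 12.55
ee_pos: [0.5511, 0.179, 0.1638]
eef_rot: [-3.142, -0.0, 3.141]
force: [0.2, 0.6, -2.9]
grip_width: 0.0177
grip_force: 44.9
```

>>> carry_out([
  [1.0, [0, 0, 1], [0, 0, 0]],
  [1.0, [0, 0, 1], [0, 0, 0]],
  [1.0, [0, 0, 1], [0, 0, 0]],
  [1.0, [0, 0, 0], [0, 0, 0]],
])

```text
time_s: 13.05
ee_pos: [0.5511, 0.179, 0.1608]
eef_rot: [-3.142, -0.0, 3.141]
force: [0.1, -0.7, -2.9]
grip_width: 0.0175
grip_force: 44.9
```

>>> carry_out([
  [1.0, [0, 0, 1], [0, 0, 0]],
  [1.0, [0, 0, 1], [0, 0, 0]],
  [1.0, [0, 0, 0], [0, 0, 0]],
])

```text
time_s: 13.42
ee_pos: [0.5511, 0.179, 0.1588]
eef_rot: [-3.142, -0.0, 3.141]
force: [0.1, -0.6, -3.5]
grip_width: 0.017
grip_force: 44.9
```

>>> carry_out([
  [1.0, [0, 0, 1], [0, 0, 0]],
  [1.0, [0, 0, 1], [0, 0, 0]],
  [1.0, [0, 0, 0], [0, 0, 0]],
])

```text
time_s: 13.8
ee_pos: [0.5511, 0.179, 0.1569]
eef_rot: [-3.142, -0.0, 3.141]
force: [0.7, -0.0, -3.3]
grip_width: 0.0176
grip_force: 44.9
```

>>> carry_out([
  [1.0, [0, 0, 1], [0, 0, 0]],
  [1.0, [0, 0, 1], [0, 0, 0]],
  [1.0, [0, 0, 0], [0, 0, 0]],
])

```text
time_s: 14.18
ee_pos: [0.5511, 0.179, 0.1548]
eef_rot: [-3.142, -0.0, 3.141]
force: [0.1, 0.4, -3.5]
grip_width: 0.0174
grip_force: 44.9
```

>>> carry_out([
  [1.0, [0, 0, 1], [0, 0, 0]],
  [1.0, [0, 0, 1], [0, 0, 0]],
  [1.0, [0, 0, 0], [0, 0, 0]],
])

```text
time_s: 14.55
ee_pos: [0.5511, 0.179, 0.1528]
eef_rot: [-3.142, -0.0, 3.141]
force: [0.1, 0.3, -2.9]
grip_width: 0.0171
grip_force: 44.9
```

>>> carry_out([
  [1.0, [0, 0, 1], [0, 0, 0]],
  [1.0, [0, 0, 1], [0, 0, 0]],
  [1.0, [0, 0, 0], [0, 0, 0]],
])

```text
time_s: 14.92
ee_pos: [0.5511, 0.179, 0.1508]
eef_rot: [-3.142, -0.0, 3.141]
force: [0.1, -0.3, -2.7]
grip_width: 0.0177
grip_force: 44.9
```

>>> carry_out([
  [1.0, [0, 0, 1], [0, 0, 0]],
  [1.0, [0, 0, 1], [0, 0, 0]],
  [1.0, [0, 0, 0], [0, 0, 0]],
])

```text
time_s: 15.3
ee_pos: [0.5511, 0.179, 0.1488]
eef_rot: [-3.142, -0.0, 3.141]
force: [0.2, -0.8, -4.2]
grip_width: 0.0172
grip_force: 44.9
```

>>> carry_out([
  [1.0, [0, 0, 1], [0, 0, 0]],
  [1.0, [0, 0, 1], [0, 0, 0]],
  [1.0, [0, 0, 0], [0, 0, 0]],
])

```text
time_s: 15.68
ee_pos: [0.5512, 0.1788, 0.1469]
eef_rot: [-3.141, 0.0, 3.141]
force: [0.3, -2.6, -3.1]
grip_width: 0.0173
grip_force: 44.9
```

Contact pushes towards -y, so I ease that way.

>>> carry_out([
  [1.0, [0, -0.7, 0], [0, 0, 0]],
  [1.0, [0, 0, 1], [0, 0, 0]],
  [1.0, [0, 0, 0], [0, 0, 0]],
])

```text
time_s: 16.05
ee_pos: [0.5512, 0.1783, 0.1459]
eef_rot: [-3.141, 0.0, 3.141]
force: [0.8, -1.9, -2.9]
grip_width: 0.0173
grip_force: 44.9
```

>>> carry_out([
  [1.0, [0, 0, 1], [0, 0, 0]],
  [1.0, [0, 0, 0], [0, 0, 0]],
])

```text
time_s: 16.3
ee_pos: [0.5512, 0.1782, 0.1449]
eef_rot: [-3.141, 0.0, 3.141]
force: [2.1, -2.2, -3.5]
grip_width: 0.0174
grip_force: 44.9
```

>>> carry_out([
  [1.0, [-0.3, -0.5, 0], [0, 0, 0]],
  [1.0, [0, 0, 1], [0, 0, 0]],
  [1.0, [0, 0, 0], [0, 0, 0]],
])

```text
time_s: 16.68
ee_pos: [0.5514, 0.1778, 0.1438]
eef_rot: [-3.142, -0.0, 3.141]
force: [1.0, -1.6, -3.2]
grip_width: 0.0174
grip_force: 44.9
```

>>> carry_out([
  [1.0, [0, 0, 1], [0, 0, 0]],
  [1.0, [0, 0, 0], [0, 0, 0]],
])

```text
time_s: 16.92
ee_pos: [0.5514, 0.1778, 0.1428]
eef_rot: [-3.142, -0.0, 3.141]
force: [1.1, -2.2, -3.4]
grip_width: 0.0169
grip_force: 44.9
```

>>> carry_out([
  [1.0, [-0.2, -0.4, 0], [0, 0, 0]],
  [1.0, [0, 0, 1], [0, 0, 0]],
  [1.0, [0, 0, 0], [0, 0, 0]],
])

```text
time_s: 17.3
ee_pos: [0.5516, 0.1775, 0.1419]
eef_rot: [3.141, -0.0, 3.141]
force: [0.5, -0.5, -3.5]
grip_width: 0.0175
grip_force: 44.9
```

>>> carry_out([
  [1.0, [0, 0, 1], [0, 0, 0]],
  [1.0, [0, 0, 0], [0, 0, 0]],
])

```text
time_s: 17.55
ee_pos: [0.5518, 0.1775, 0.1411]
eef_rot: [3.141, 0.001, 3.141]
force: [1.7, -0.2, -2.4]
grip_width: 0.0169
grip_force: 44.9
```

>>> carry_out([
  [1.0, [0, 0, 1], [0, 0, 0]],
  [1.0, [0, 0, 0], [0, 0, 0]],
])

```text
time_s: 17.8
ee_pos: [0.552, 0.1775, 0.1403]
eef_rot: [3.141, 0.001, 3.141]
force: [2.7, 0.6, 0.1]
grip_width: 0.0174
grip_force: 44.9
```

The plunger is being met: force is rising along z and +x.

>>> carry_out([
  [1.0, [0, 0, 1], [0, 0, 0]],
  [1.0, [0, 0, 0], [0, 0, 0]],
])

```text
time_s: 18.05
ee_pos: [0.5521, 0.1774, 0.1394]
eef_rot: [3.142, 0.001, 3.141]
force: [3.8, 0.5, 4.2]
grip_width: 0.0174
grip_force: 44.9
```

>>> carry_out([
  [1.0, [0, 0, 1], [0, 0, 0]],
  [1.0, [0, 0, 0], [0, 0, 0]],
])

```text
time_s: 18.3
ee_pos: [0.5523, 0.1774, 0.1388]
eef_rot: [3.141, 0.002, 3.141]
force: [3.4, -0.4, 7.7]
grip_width: 0.0172
grip_force: 44.9
```

>>> carry_out([
  [1.0, [0, 0, 1], [0, 0, 0]],
  [1.0, [0, 0, 0], [0, 0, 0]],
])

```text
time_s: 18.55
ee_pos: [0.5521, 0.1773, 0.1375]
eef_rot: [-3.142, 0.002, 3.141]
force: [3.5, -1.5, 4.1]
grip_width: 0.0174
grip_force: 45.0
```

>>> carry_out([
  [1.0, [0, 0, 1], [0, 0, 0]],
  [1.0, [0, 0, 0], [0, 0, 0]],
])

```text
time_s: 18.8
ee_pos: [0.5519, 0.1772, 0.1361]
eef_rot: [-3.141, 0.001, 3.141]
force: [4.7, -1.8, 2.2]
grip_width: 0.0172
grip_force: 45.0
```

>>> carry_out([
  [1.0, [0, -0.2, 1], [0, 0, 0]],
  [1.0, [0, 0, 1], [0, 0, 0]],
  [1.0, [0, 0, 0], [0, 0, 0]],
])

```text
time_s: 19.18
ee_pos: [0.5517, 0.1771, 0.1337]
eef_rot: [-3.141, -0.0, 3.141]
force: [5.6, -1.3, -0.3]
grip_width: 0.0172
grip_force: 45.0
```

>>> carry_out([
  [1.0, [0, 0, 1], [0, 0, 0]],
  [1.0, [0, 0, 1], [0, 0, 0]],
  [1.0, [0, 0, 0], [0, 0, 0]],
])

```text
time_s: 19.55
ee_pos: [0.5516, 0.1771, 0.1315]
eef_rot: [-3.141, -0.0, 3.141]
force: [4.8, -0.7, 0.1]
grip_width: 0.0171
grip_force: 45.0
```

>>> carry_out([
  [1.0, [0, 0, 1], [0, 0, 0]],
  [1.0, [0, 0, 1], [0, 0, 0]],
  [1.0, [0, 0, 1], [0, 0, 0]],
  [1.0, [0, 0, 1], [0, 0, 0]],
  [1.0, [0, 0, 0], [0, 0, 0]],
])

```text
time_s: 20.18
ee_pos: [0.5515, 0.177, 0.1273]
eef_rot: [-3.141, -0.001, 3.141]
force: [6.6, -2.2, -2.8]
grip_width: 0.0174
grip_force: 45.0
```

>>> carry_out([
  [1.0, [0, 0, 1], [0, 0, 0]],
  [1.0, [0, 0, 1], [0, 0, 0]],
  [1.0, [0, 0, 1], [0, 0, 0]],
  [1.0, [0, 0, 0], [0, 0, 0]],
])

```text
time_s: 20.68
ee_pos: [0.5515, 0.177, 0.1243]
eef_rot: [-3.141, -0.001, 3.141]
force: [5.6, -1.9, -2.7]
grip_width: 0.0173
grip_force: 45.0
```

>>> carry_out([
  [1.0, [0, 0, 1], [0, 0, 0]],
  [1.0, [0, 0, 1], [0, 0, 0]],
  [1.0, [0, 0, 1], [0, 0, 0]],
  [1.0, [0, 0, 0], [0, 0, 0]],
])

```text
time_s: 21.18
ee_pos: [0.5515, 0.1771, 0.1214]
eef_rot: [-3.141, -0.0, 3.141]
force: [4.9, -1.8, -2.1]
grip_width: 0.0174
grip_force: 45.0
```

>>> carry_out([
  [1.0, [0, -0.2, 1], [0, 0, 0]],
  [1.0, [0, 0, 1], [0, 0, 0]],
  [1.0, [0, 0, 1], [0, 0, 0]],
  [1.0, [0, 0, 0], [0, 0, 0]],
])

```text
time_s: 21.68
ee_pos: [0.5515, 0.177, 0.1182]
eef_rot: [-3.141, -0.001, 3.141]
force: [7.0, -0.3, -2.7]
grip_width: 0.0169
grip_force: 45.0
```

>>> carry_out([
  [1.0, [0, 0, 1], [0, 0, 0]],
  [1.0, [0, 0, 1], [0, 0, 0]],
  [1.0, [0, 0, 0], [0, 0, 0]],
])

```text
time_s: 22.05
ee_pos: [0.5516, 0.177, 0.1164]
eef_rot: [-3.141, -0.0, 3.141]
force: [7.1, -0.8, -2.3]
grip_width: 0.0174
grip_force: 45.0
```

>>> carry_out([
  [1.0, [0, 0, 1], [0, 0, 0]],
  [1.0, [0, 0, 1], [0, 0, 0]],
  [1.0, [0, 0, 0], [0, 0, 0]],
])

```text
time_s: 22.42
ee_pos: [0.5512, 0.1769, 0.1137]
eef_rot: [-3.141, -0.002, 3.141]
force: [7.2, 0.5, -8.4]
grip_width: 0.0177
grip_force: 45.0
```

The snap is starting, as the plunger draws the shaft down. Small steps from here to the floor.

>>> carry_out([
  [1.0, [0, 0, 0.7], [0, 0, 0]],
  [1.0, [0, 0, 0], [0, 0, 0]],
])

```text
time_s: 22.68
ee_pos: [0.5504, 0.1769, 0.1124]
eef_rot: [-3.141, -0.004, 3.141]
force: [3.0, -0.5, -14.5]
grip_width: 0.0174
grip_force: 45.0
```

>>> carry_out([
  [1.0, [0, 0, 0.7], [0, 0, 0]],
  [1.0, [0, 0, 0], [0, 0, 0]],
])

```text
time_s: 22.92
ee_pos: [0.5508, 0.1769, 0.1125]
eef_rot: [-3.141, -0.003, 3.141]
force: [1.2, 0.2, -15.8]
grip_width: 0.0175
grip_force: 45.0
```

>>> carry_out([
  [1.0, [0, 0, 0.7], [0, 0, 0]],
  [1.0, [0, 0, 0], [0, 0, 0]],
])

```text
time_s: 23.18
ee_pos: [0.5511, 0.177, 0.1125]
eef_rot: [-3.141, -0.001, 3.141]
force: [-1.4, 0.4, -13.5]
grip_width: 0.0172
grip_force: 45.0
```

>>> carry_out([
  [1.0, [0, 0, 0.5], [0, 0, 0]],
  [1.0, [0, 0, 0], [0, 0, 0]],
])

```text
time_s: 23.42
ee_pos: [0.5515, 0.177, 0.1124]
eef_rot: [-3.142, -0.0, 3.141]
force: [-1.7, -0.7, -12.1]
grip_width: 0.0176
grip_force: 45.0
```

>>> carry_out([
  [1.0, [0, 0, 1], [0, 0, 0]],
  [1.0, [0, 0, 0], [0, 0, 0]],
])

```text
time_s: 23.68
ee_pos: [0.552, 0.177, 0.112]
eef_rot: [3.141, 0.001, 3.141]
force: [-0.6, -1.1, -3.6]
grip_width: 0.0173
grip_force: 45.0
```

>>> carry_out([
  [1.0, [0, 0, 1], [0, 0, 0]],
  [1.0, [0, 0, 0], [0, 0, 0]],
])

```text
time_s: 23.92
ee_pos: [0.552, 0.1771, 0.111]
eef_rot: [3.141, 0.001, 3.141]
force: [-0.5, -1.3, 0.1]
grip_width: 0.0173
grip_force: 45.0
```

>>> carry_out([
  [1.0, [0, 0, 0.7], [0, 0, 0]],
  [1.0, [0, 0, 0], [0, 0, 0]],
])

```text
time_s: 24.18
ee_pos: [0.5522, 0.1771, 0.1109]
eef_rot: [3.141, 0.002, 3.141]
force: [-2.1, -1.5, 8.0]
grip_width: 0.0173
grip_force: 45.0
```

>>> carry_out([
  [1.0, [0, 0, 0.7], [0, 0, 0]],
  [1.0, [0, 0, 0], [0, 0, 0]],
])

```text
time_s: 24.42
ee_pos: [0.5524, 0.1771, 0.1108]
eef_rot: [3.141, 0.003, 3.141]
force: [-3.3, -2.0, 13.5]
grip_width: 0.0172
grip_force: 45.0
```

The floor is reached: the force rises steeply at the expected height. I unload, let go and draw up.

>>> carry_out([
  [1.0, [0, 0, -1.5], [0, 0, 0]],
  [1.0, [0, 0, 0], [0, 0, 0]],
  [0.75, [0, 0, 0], [0, 0, 0]],
  [0.6, [0, 0, 0], [0, 0, 0]],
  [0.5, [0, 0, 0], [0, 0, 0]],
  [0.5, [0, 0, 0], [0, 0, 0]],
  [0.5, [0, 0, 0], [0, 0, 0]],
])

```text
time_s: 25.3
ee_pos: [0.5516, 0.177, 0.1104]
eef_rot: [-3.142, -0.0, 3.141]
force: [0.8, 0.1, -0.9]
grip_width: 0.0469
grip_force: 0.0
```

>>> carry_out([
  [0.5, [0, 0, -8], [0, 0, 0]],
  [0.5, [0, 0, -15], [0, 0, 0]],
  [0.5, [0, 0, -15], [0, 0, 0]],
  [0.5, [0, 0, -15], [0, 0, 0]],
  [0.5, [0, 0, -25], [0, 0, 0]],
  [0.5, [0, 0, -25], [0, 0, 0]],
  [0.5, [40, 0, 0], [0, 0, 0]],
  [0.5, [40, 0, 0], [0, 0, 0]],
  [0.5, [40, 0, 0], [0, 0, 0]],
  [0.5, [0, 0, 0], [0, 0, 0]],
])

```text
time_s: 26.55
ee_pos: [0.4303, 0.1773, 0.2147]
eef_rot: [3.141, 0.001, -3.141]
force: [-0.4, 0.3, -0.3]
grip_width: 0.047
grip_force: 0.0
```

Run:
```python
from h import *
o=ctrl.get_obs(); print(o['ee_pos'],o['force'],o['grip_width'])
ims=[]
for c in('scene','top'):
    d=ctrl.camera(c)
    for t in('shaft','shaft_top','plunger'):
        try: print(c,t,[(round(float(r['score']),2),np.round(r['at'],4)) for r in ctrl.place_of(t,c) if r['at'][1]>0])
        except Exception as e: print(e)
    im=cv2.resize(d['img'],None,fx=4,fy=4,interpolation=cv2.INTER_CUBIC)
    for z in(.0132,.022):
        q=(proj(d,[.5515,.177,.14+z])[0]+.5)*4; cv2.drawMarker(im,tuple(np.int32(q)),(0,255,0) if z<.02 else (0,0,255),0,12)
    u,v=(proj(d,[.5515,.177,.1])[0]*4).astype(int); ims.append(im[max(v-250,0):v+250,u-200:u+200])
cv2.imwrite('pics/c5.png',np.hstack(ims))
```

```text
[0.43027329 0.17728017 0.21474061] [-0.38448646  0.26817855 -0.30115877] 0.047017401980528006
scene shaft [(0.49, array([0.6383, 0.1205, 0.0047]))]
scene shaft_top [(0.84, array([0.5537, 0.1768, 0.1537]))]
it knows: blocks, rack, shaft, shaft_top, short, switch, well_top
top shaft [(0.45, array([0.5528, 0.1785, 0.0147]))]
top shaft_top [(0.49, array([0.5484, 0.1734, 0.151 ]))]
it knows: blocks, rack, shaft, shaft_top, short, switch, well_top
```

View pics/c5.png

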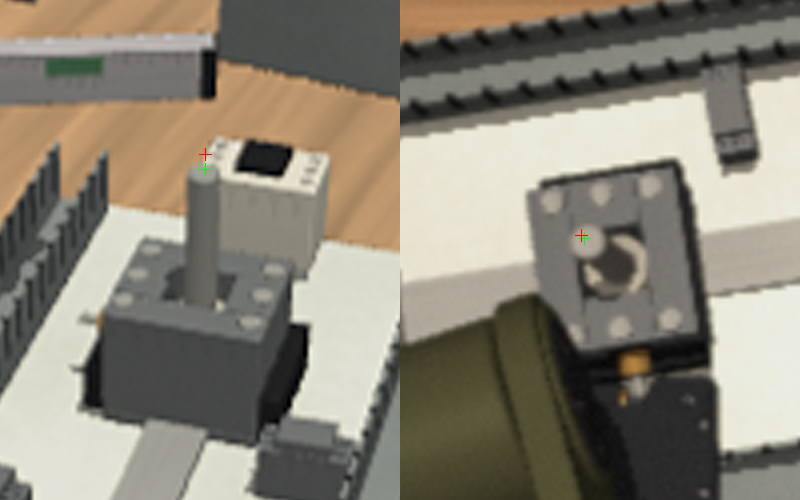

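The shaft stands upright in the socket. Its top is at (203,172), at or just below the mark for "home" (green, (205,168)), and the gripper is clear.

```bash
python3 -c "
from station import ctrl
print(ctrl.hand_in())"
```

```text
the job is handed in; nothing more can be done
None
```

I handed the job in: the long shaft stands upright on the socket floor by feel and by picture, released, with the plunger's snap felt on the way down; the interface returned no verdict.

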